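# Index the jar carousel and fill its empty seat

## Robot

A 6-joint arm with a two-finger parallel gripper is mounted at the origin on the work surface. World frame = base frame: x ahead of the robot, y to its left, z up, the work surface at z = 0. Lengths are in m, angles in rad, forces in N, time in s.
With the tool pointing down it reaches from about 0.35 to 0.775 m from the base axis. Payload 7.3 kg.
Tool frame: the origin (TCP) lies at the centre of the arm's flange, where the gripper is bolted on; the fingertips stand 178 mm ahead of it and the grasp point (between the pads) lies 159 mm ahead of it (tip_extent is the distance from the TCP to the fingertips, in m); z points along the fingers, y is the line along which they close (so a half turn about z gives the same grasp; the last joint's range is limited). The gripper opens to 92 mm and grips with 3 to 60 N. Pads are 19 mm wide; open, the fingers measure 130 mm over their backs; the gripper's body (75 mm by 190 mm) begins 47 mm behind the grasp point.
Start: joints at [-1.455, 0.342, 1.524, -0, 1.275, -0.146], TCP at [0.136, -0.507, 0.405] pointing down, gripper open.
Joint ranges: [-2.53, 2.53], [-0.77, 2.02], [0.04, 2.7], [-1, 4.14], [0.28, 2.66], [-3.11, 3.11]. Speed limits (rad/s): [2.57, 2.57, 3.14, 3.14, 3.14, 3.14].

## Interface

Orientations are given as [roll, pitch, yaw] about the fixed x, y, z axes, in that order (R = Rz(yaw) Ry(pitch) Rx(roll)).
In Python, from cell import * gives the robot as it stands.
- The arm moves only by the tool arm_command, never from a script. Its arguments are lists of equal length, an entry for each row: "xyz": the shift along the world's x, y, z in mm, a list of three; "spin": the turn about the world's z in degrees. In form: {"xyz": [[tx, ty, tz], ...], "spin": [spin, ...]}. A call has 1 to 20 rows; each row shifts and turns the commanded pose from where the row before left it; what a row does not reach is not made up. A row lasts 1/10 s, in which the tool goes at most 50 mm and 8.59 degrees, less where a joint would pass 70% of its speed; a pose out of reach is approached as far as the arm can. A call with a gripper value outside its range is refused whole. "jaw" is the opening, from -1 (shut) to 1 (fully open), set as the call begins (left out, the last holds). The fingers move at their own pace and stop on an object; "squeeze" is the grip in N (left out, the last holds). Time passes only in rows, so rows that do not move let the fingers close. It gives the time, the measured TCP pose, the force, the opening and the grip force at its end, in the units of the state.
- observe(): the state, without advancing time (a new reading comes with each control period).
- read_camera(name): name is "side" or "top"; returns a dict with "img" (400x640x3 uint8, red, green, blue), "depth" (400x640 float32, m along the optical axis (not along the pixel's ray), 0 where there is no reading), "fx", "fy", "cx", "cy" (pixels), "world_from_camera" (4x4, takes a point from camera to world coordinates). Camera axes: x right, y up, looking along -z (the intrinsics and any distortion apply to the point x, -y, -z); pixel columns grow to the right and rows downward; lengths in m; the calibration is good to about 2 mm. A picture is of the moment at which its call begins.
- hand_in(): hands the job in; it is judged then, once.
The state is a dict: "time": time; "qpos": joint angles; "qvel": joint speeds; "joint_efforts": joint torques, N m; "tool_pos": TCP position; "tool_rot": TCP orientation; "contact_force": force on the tool from outside, world axes, zero at the start; "torque": the same for the moment, N m; "opening": finger opening in m; "grip_force": force on a finger pad.
Only numpy, scipy, OpenCV 4.12 (cv2) and the standard library are available. Lean on these libraries where they do the work, as an engineer would, in place of code of your own. Each camera call takes 0.05 s, during which the arm holds its last target. There are 200 camera calls.

## Task

Push a spoke of the jar carousel round, gently, towards lining up its red mark with the yellow pointer, until the hidden spring catch under the plate snaps in and locks it; the catch lies somewhere within about 15 degrees of the pointer and has to be felt, so stop pushing as soon as it holds. Then stand the loose red-lidded jar upright and fully home in the empty yellow seat and let go of it. Keep the push on the carousel under 12 N, set the jar down softly, and leave the other things on the bench where they are.

Things in the scene. Friction and masses are not known exactly. Their poses are not given: they have to be found in the camera images.
- carousel: Aluminium turntable on a fixed drum foot, free to turn either way about its upright axis, without coasting or springing back; about 2 to 3 N at a spoke turns it. Origin on the axis at the plate's underside, 30 mm above the bench; z up; its x axis points to the red mark. Plate radius 102 mm, 8 mm thick, top 38 mm above the bench; a 9 mm skirt under its edge hides the catch.
- spoke (a point): On the carousel: centre of the black ball (18 mm) that ends one of four equal steel spokes, 12 mm thick, at 45 (this one), 135, 225 and 315 degrees counter-clockwise from the carousel's x axis. Each slopes up evenly from radius 96 mm, 40 mm above the bench, to the ball at radius 150 mm, 62 mm above the bench (centre line); free room below.
- hub (a point): On the carousel: top of the hub on the axis, 52 mm above the bench. Round it three white jars, 36 mm across, tops 88 mm above the bench, are fixed at radius 54 mm at 0, 90 and 270 degrees from the carousel's x axis; the empty seat is at 180 degrees.
- mark (a point): On the carousel: outer end of the red index mark, a painted radial line 24 mm long and 5 mm wide, at the plate's edge, 102 mm from the axis, 38 mm above the bench.
- pointer (a point): Inner tip of the fixed yellow pointer that stands just outside the plate's edge, 106 mm from the axis, 35 mm above the bench; 30 mm wide, reaching out to 145 mm from the axis. The spokes pass over it.
- catch (a joint): Hidden spring pin under the plate: how far it has risen, m. 0: pressed down, sliding under the skirt; 0.0085: fully up in the skirt's 10 mm notch, which lies under the red mark. It snaps up by itself (about 3 N of spring) when the notch comes over it within 1 mm, at a place within 0.25 rad of the pointer, either side; the carousel is then locked solid, with about 1 mm play.
- seat (a point): On the carousel: centre of the empty seat's floor (38 mm above the bench), 54 mm from the axis, across the axis from the red mark. A yellow collar, inner diameter 39 mm, outer 46 mm, stands 10 mm above the floor.
- jar: Loose white jar with a red lid, standing upright on the bench: 36 mm across, 50 mm tall, 0.08 to 0.17 kg, foot edge chamfered by 3.5 mm. Origin at the centre of its underside, z up.
- tub: Bystander: low white plastic tub, 56 mm across, 46 mm tall. Origin at the centre of its underside.
- charcoal: Bystander: black soldering block, 55 x 55 x 35 mm. Origin at the centre of its underside.
- hammer: Bystander: hammer lying on the bench at the right, about 0.26 m long, along its x axis, handle to -x.
Things that resemble listed ones, but are neither listed nor needed, are in the scene too. There is more than one size of the jar; the job needs the smallest.

How it is judged:
By the outcome, as a careful person would: the job done as asked, in the order asked, and still so for the second after the job is handed in, with the robot touching nothing.
It also fails if it takes over 67 s, if anything falls off the work surface, if the arm or the gripper's body presses on something with over 40 N, if the wrist force passes 120 N, or if a joint passes its speed limit or range.

## Working session

There is one attempt and no reset: what is moved stays moved. The work goes in short steps, Python scripts to look and compute and a tool call to move; the robot and the scene stay as the last step left them, time stands still between calls to the robot, and variables do not carry over. Pictures are saved under pics/ and viewed, at most 10 in all, crops included, and the job is handed in when it is done.

Besides the shell and the picture viewer there is one more tool, called after ">>>" as a command line: name --pt "numbers of a row" for each row, then --argument value for the rest. arm_command: Moves the arm, as the interface text tells. Its arguments: {"type":"object","properties":{"xyz":{"type":"array","items":{"type":"array","items":{"type":"number"}}},"spin":{"type":"array","items":{"type":"number"}},"jaw":{"type":"number"},"squeeze":{"type":"number"}},"required":["xyz","spin"]}

```bash
mkdir -p pics; cat > h.py <<'E'
from cell import *
import numpy as np, cv2
def snap(n,tag):
    c=read_camera(n); cv2.imwrite(f"pics/{tag}.png",c["img"][:,:,::-1]); np.savez(f"{tag}.npz",**c); return c
def pts(c):
    d=c["depth"]; v,u=np.mgrid[:d.shape[0],:d.shape[1]]
    P=np.stack([(u-c["cx"])/c["fx"]*d,-(v-c["cy"])/c["fy"]*d,-d],-1)
    W=c["world_from_camera"]; return P@W[:3,:3].T+W[:3,3]
E
python3 - <<'E'
from h import *
for n in("top","side"):
    c=snap(n,n+"0"); print({k:(v if k!="img" and k!="depth" else v.shape) for k,v in c.items()})
print(observe())
E
```

```text
{'img': (400, 640, 3), 'depth': (400, 640), 'fx': 403.925960582859, 'fy': 403.925960582859, 'cx': 316.97992068613905, 'cy': 199.18768226309467, 'world_from_camera': array([[-0.02830663,  0.99390235, -0.1065685 ,  0.49298744],
       [-0.99959725, -0.02793023,  0.00502321, -0.0684399 ],
       [ 0.0020161 ,  0.10666777,  0.99429267,  1.05373535],
       [ 0.        ,  0.        ,  0.        ,  1.        ]])}
{'img': (400, 640, 3), 'depth': (400, 640), 'fx': 463.6228097395691, 'fy': 463.6228097395691, 'cx': 323.8464566517619, 'cy': 203.50422204302185, 'world_from_camera': array([[-0.99529017,  0.08281966, -0.05038237,  0.5233585 ],
       [-0.09554795, -0.75031601,  0.65413796,  0.67903308],
       [ 0.01637278,  0.65587102,  0.7546954 ,  0.89946676],
       [ 0.        ,  0.        ,  0.        ,  1.        ]])}
{'time': 0.1, 'qpos': array([-1.45500409e+00,  3.42681805e-01,  1.52493839e+00, -1.76230053e-05,
        1.27537251e+00, -1.46000629e-01]), 'qvel': array([-0.00202472, -0.00082193, -0.0013032 , -0.00042689,  0.00073584,
        0.00115123]), 'joint_efforts': array([ 3.26931789e-03, -4.31999981e+01, -2.44696480e+01,  7.18645309e-02,
        5.25353872e-02, -6.21376989e-05]), 'tool_pos': array([ 0.13588197, -0.50699001,  0.40409345]), 'tool_rot': array([-3.14020504e+00, -1.87010688e-04,  2.61797878e-01]), 'contact_force': array([-0.46721147, -0.19890816, -0.43799234]), 'torque': array([-0.0689837 , -0.05750247,  0.01857147]), 'grip_force': 0.0, 'opening': 0.09175226880679574}
```

View pics/top0.png

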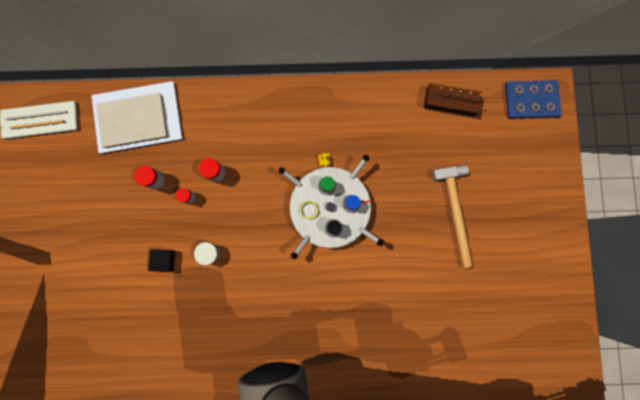

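View pics/side0.png

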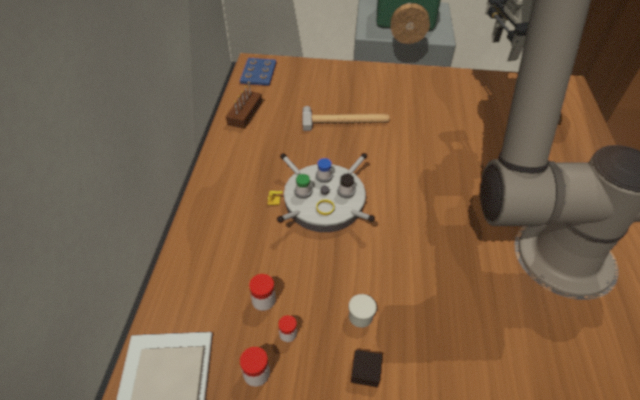

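The top view shows the carousel at (330,208), its red mark at right (367,203), the pointer at the top (324,160) and the seat ring at (310,210). The smallest red-lidded jar is at (184,196), or (288,328) in the side view. The tub is at (205,253) and the charcoal at (161,261).

```bash
cat > m.py <<'E'
from h import *
import sys
def comps(n,tag):
    c=dict(np.load(f"{tag}.npz")); P=pts(c); h=cv2.cvtColor(c["img"],cv2.COLOR_RGB2HSV)
    H,S,V=[h[...,i].astype(int) for i in range(3)]
    on=(P[...,2]>.015)&(P[...,2]<.15)&(P[...,0]>.2)&(P[...,0]<.75)&(c["depth"]>0)
    masks=dict(red=((H<5)|(H>174))&(S>170)&(V>90),yellow=(H>24)&(H<34)&(S>120)&(V>100)&(P[...,2]<.08),blue=(H>105)&(H<128)&(S>120),green=(H>50)&(H<80)&(S>100),black=(V<60)&(P[...,2]>.05))
    for k,m in masks.items():
        m=m&on; nn,l,s,ce=cv2.connectedComponentsWithStats(m.astype(np.uint8))
        for i in range(1,nn):
            if s[i,4]<4: continue
            q=P[l==i]; zt=np.percentile(q[:,2],90); t=q[q[:,2]>zt-.008]
            print(n,k,ce[i].round(0),s[i,4],"mean",q.mean(0).round(4),"mid",((t.max(0)+t.min(0))/2)[:2].round(4),"ext",(t.max(0)-t.min(0))[:2].round(3),"ztop",zt.round(4))
if __name__=="__main__":
    for n,t in zip(("top","side"),sys.argv[1:]): comps(n,t)
E
python3 m.py top0 side0; python3 - <<'E'
from h import *
c=dict(np.load("top0.npz"));P=pts(c)
m=(P[...,2]>.034)&(P[...,2]<.044);m[:150]=0;m[260:]=0;m[:,:275]=0;m[:,390:]=0
q=P[m];print("plate",len(q),q.mean(0))
(cc,r)=cv2.minEnclosingCircle(q[:,:2][np.linalg.norm(q[:,:2]-q[:,:2].mean(0),axis=1)<.108].astype(np.float32));print(cc,r)
E
```

```text
top red [209. 168.] 332 mean [0.6837 0.1912 0.0697] mid [0.6841 0.192 ] ext [0.051 0.047] ztop 0.0724
top red [145. 175.] 334 mean [0.6691 0.3494 0.0698] mid [0.6692 0.3505] ext [0.048 0.05 ] ztop 0.0726
top red [183. 195.] 162 mean [0.6212 0.2619 0.0485] mid [0.6208 0.2627] ext [0.031 0.033] ztop 0.0519
top yellow [324. 158.] 30 mean [ 0.7071 -0.0954  0.0331] mid [ 0.7048 -0.096 ] ext [0.03  0.008] ztop 0.0367
top yellow [308. 209.] 72 mean [ 0.5765 -0.0514  0.0438] mid [ 0.5756 -0.0516] ext [0.043 0.043] ztop 0.0488
top blue [352. 202.] 171 mean [ 0.5872 -0.1585  0.0861] mid [ 0.5874 -0.1574] ext [0.034 0.034] ztop 0.0893
top green [327. 184.] 160 mean [ 0.634  -0.0986  0.0862] mid [ 0.6343 -0.0974] ext [0.033 0.032] ztop 0.0896
top black [366. 158.] 20 mean [ 0.6989 -0.197   0.0688] mid [ 0.6982 -0.1971] ext [0.01  0.013] ztop 0.0715
top black [281. 170.] 19 mean [0.6731 0.0125 0.0683] mid [0.6736 0.0134] ext [0.01 0.01] ztop 0.0703
top black [334. 227.] 157 mean [ 0.5276 -0.1117  0.0871] mid [ 0.5275 -0.1109] ext [0.031 0.031] ztop 0.0896
top black [380. 242.] 24 mean [ 0.4903 -0
[... 1086 characters left out ...]
id [ 0.6363 -0.0965] ext [0.027 0.034] ztop 0.0902
side black [282. 156.] 4 mean [ 0.7017 -0.1942  0.0686] mid [ 0.7015 -0.194 ] ext [0.003 0.005] ztop 0.0699
side black [364. 155.] 5 mean [ 0.4898 -0.2184  0.0688] mid [ 0.4905 -0.2171] ext [0.005 0.002] ztop 0.0716
side black [347. 180.] 103 mean [ 0.5293 -0.1058  0.0873] mid [ 0.5289 -0.1083] ext [0.025 0.031] ztop 0.0898
side black [280. 219.] 16 mean [0.6735 0.0171 0.0689] mid [0.6737 0.0161] ext [0.007 0.009] ztop 0.0711
side black [371. 219.] 17 mean [ 0.4666 -0.0081  0.0673] mid [ 0.4668 -0.009 ] ext [0.007 0.007] ztop 0.0707
plate 3972 [ 0.58063838 -0.10184738  0.0375239 ]
(0.5829127430915833, -0.1072261855006218) 0.10486898571252823
```

>>> arm_command --pt "29 17 0" --pt "29 17 0" --pt "29 17 0" --pt "29 17 0" --pt "29 17 0" --pt "29 17 0" --pt "29 17 0" --pt "29 17 0" --pt "29 17 0" --pt "29 17 0" --pt "29 17 0" --pt "29 17 0" --pt "29 17 0" --pt "29 17 0" --pt "29 17 0" --pt "29 17 0" --pt "29 17 0" --pt "29 16 0" --pt "0 0 0" --pt "0 0 0" --spin '[2,2,2,2,2,2,2,2,2,2,2,2,2,2,2,2,2,3,0,0]' --jaw -1 --squeeze 5

```text
time: 2.1
tool_pos: [0.6582, -0.2017, 0.4035]
tool_rot: [-3.14, 0.001, 0.908]
contact_force: [0.0, -0.0, 1.1]
opening: 0.0007
grip_force: 0.0
```

>>> arm_command --pt "0 0 -25" --pt "0 0 -30" --pt "0 0 -30" --pt "0 0 -30" --pt "0 0 -30" --pt "0 0 -20" --pt "0 0 -10" --pt "0 0 -4" --pt "0 0 0" --pt "0 0 0" --spin '[0,0,0,0,0,0,0,0,0,0]'

```text
time: 3.1
tool_pos: [0.6581, -0.2024, 0.2272]
tool_rot: [3.139, -0.001, 0.907]
contact_force: [-0.1, -0.4, -0.3]
opening: 0.0005
grip_force: 0.0
```

```bash
python3 - <<'E'
from h import *
c=snap("side","side1")
im=c["img"][110:290,220:460,::-1]; cv2.imwrite("pics/s1.png",cv2.resize(im,None,fx=3,fy=3))
s=observe();print(s["tool_pos"],s["contact_force"])
E
```

```text
[ 0.65817104 -0.20237093  0.22727642] [-0.1704521  -0.14769299 -0.20318357]
```

View pics/s1.png

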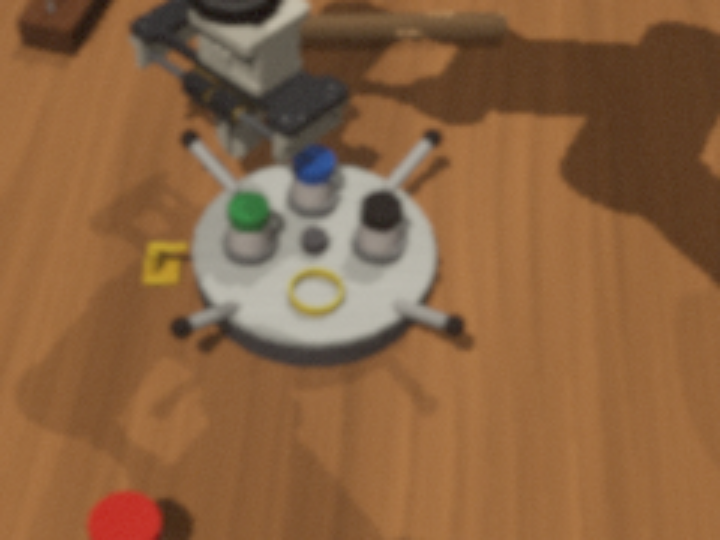

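The gripper is down beside the spoke at crop (210,165), clear of the blue jar. The pointer is at (165,262) and the plate hasn't moved. Now I'll approach the spoke.

>>> arm_command --pt "2 2.5 0" --pt "2 2.5 0" --pt "1.2 1.6 0" --pt "0.6 0.8 0" --pt "0.6 0.8 0" --pt "0.6 0.8 0" --pt "0.6 0.8 0" --pt "0.6 0.8 0" --spin '[0,0,0,0,0,0,0,0]'

```text
time: 3.95
tool_pos: [0.666, -0.1917, 0.2257]
tool_rot: [-3.141, 0.001, 0.908]
contact_force: [-2.3, -3.6, -0.1]
opening: 0.0006
grip_force: 1.7
```

```bash
cat > arc.py <<'E'
import numpy as np,sys
# tool on circle about C; start pose xy, step deg, n
C=np.array([.582,-.104])
def arc(x,y,step,n):
    v=np.array([x,y])-C; r=np.hypot(*v); a=np.arctan2(v[1],v[0]); print("r",r,"ang",np.degrees(a))
    A=a+np.radians(step)*np.arange(n+1); p=np.c_[np.cos(A),np.sin(A)]*.1210*1e3; p[0]=v*1e3
    q=np.round(p-p[0],1); d=np.round(np.diff(q,axis=0),1)
    print([[float(a),float(b),0] for a,b in d])
arc(*map(float,sys.argv[1:4]),int(sys.argv[4]))
E
python3 -c "
from h import *
s=observe();print(s['tool_pos'],s['contact_force'])"
```

```text
[ 0.66596459 -0.19173046  0.22568299] [-2.32005404 -3.60352406 -0.10213116]
```

```bash
python3 arc.py .6666 -.191 1.5 20
```

```text
r 0.12135139059771834 ang -45.801287330107016
[[2.0, 2.5, 0], [2.2, 2.3, 0], [2.1, 2.3, 0], [2.1, 2.4, 0], [2.0, 2.5, 0], [1.9, 2.5, 0], [1.9, 2.6, 0], [1.7, 2.6, 0], [1.8, 2.6, 0], [1.6, 2.7, 0], [1.6, 2.8, 0], [1.5, 2.8, 0], [1.5, 2.8, 0], [1.3, 2.8, 0], [1.3, 2.9, 0], [1.2, 3.0, 0], [1.2, 2.9, 0], [1.0, 3.0, 0], [1.0, 3.0, 0], [0.9, 3.1, 0]]
```

>>> arm_command --pt "2.0 2.5 0" --pt "2.2 2.3 0" --pt "2.1 2.3 0" --pt "2.1 2.4 0" --pt "2.0 2.5 0" --pt "1.9 2.5 0" --pt "1.9 2.6 0" --pt "1.7 2.6 0" --pt "1.8 2.6 0" --pt "1.6 2.7 0" --pt "1.6 2.8 0" --pt "1.5 2.8 0" --pt "1.5 2.8 0" --pt "1.3 2.8 0" --pt "1.3 2.9 0" --pt "1.2 3.0 0" --pt "1.2 2.9 0" --pt "1.0 3.0 0" --pt "1.0 3.0 0" --pt "0.9 3.1 0" --spin '[1.5,1.5,1.5,1.5,1.5,1.5,1.5,1.5,1.5,1.5,1.5,1.5,1.5,1.5,1.5,1.5,1.5,1.5,1.5,1.5]'

```text
time: 5.95
tool_pos: [0.698, -0.1371, 0.2258]
tool_rot: [3.141, 0.0, 1.433]
contact_force: [1.0, -4.0, -1.1]
opening: 0.0006
grip_force: 1.8
```

```bash
python3 - <<'E'
from h import *
s=observe();print(s["tool_pos"],s["contact_force"]);p=s["tool_pos"]
C=np.array([.582,-.104]);v=p[:2]-C;print(np.hypot(*v),np.degrees(np.arctan2(v[1],v[0])))
E
python3 arc.py .6996 -.137 1.5 20
```

```text
[ 0.6979772  -0.13713847  0.225786  ] [ 1.02043013 -3.98443905 -1.10586192]
0.12061869549524233 -15.946365577601364
r 0.12214237593890177 ang -15.674770075009564
[[-0.3, 3.4, 0], [0.8, 3.1, 0], [0.6, 3.0, 0], [0.6, 3.2, 0], [0.5, 3.1, 0], [0.4, 3.1, 0], [0.3, 3.2, 0], [0.3, 3.1, 0], [0.1, 3.2, 0], [0.1, 3.2, 0], [0.0, 3.1, 0], [-0.1, 3.2, 0], [-0.2, 3.2, 0], [-0.2, 3.1, 0], [-0.4, 3.2, 0], [-0.4, 3.1, 0], [-0.5, 3.1, 0], [-0.6, 3.2, 0], [-0.6, 3.1, 0], [-0.8, 3.0, 0]]
```

>>> arm_command --pt "0.7 3.1 0" --pt "0.7 3.1 0" --pt "0.6 3.0 0" --pt "0.6 3.2 0" --pt "0.5 3.1 0" --pt "0.4 3.1 0" --pt "0.3 3.2 0" --pt "0.3 3.1 0" --pt "0.1 3.2 0" --pt "0.1 3.2 0" --pt "0.0 3.1 0" --pt "-0.1 3.2 0" --pt "-0.2 3.2 0" --pt "-0.2 3.1 0" --pt "-0.4 3.2 0" --pt "-0.4 3.1 0" --pt "-0.5 3.1 0" --pt "-0.6 3.2 0" --pt "-0.6 3.1 0" --pt "-0.8 3.0 0" --spin '[1.5,1.5,1.5,1.5,1.5,1.5,1.5,1.5,1.5,1.5,1.5,1.5,1.5,1.5,1.5,1.5,1.5,1.5,1.5,1.5]'

```text
time: 7.95
tool_pos: [0.6982, -0.0746, 0.2257]
tool_rot: [-3.141, -0.0, 1.957]
contact_force: [-0.3, -4.4, 0.2]
opening: 0.0007
grip_force: 1.7
```

```bash
cat > st.py <<'E'
from h import *
s=observe();print(s["tool_pos"],s["contact_force"],s["time"]);p=s["tool_pos"]
C=np.array([.582,-.104]);v=p[:2]-C;a=np.arctan2(v[1],v[0]);print(np.hypot(*v),np.degrees(a),"Ft",s["contact_force"][:2]@[-np.sin(a),np.cos(a)])
E
python3 st.py
python3 - <<'E'
from h import *
C=np.array([.582,-.104])
c=snap("top","top2"); 
E
python3 m.py top2 | grep -v red
```

```text
[ 0.69824304 -0.07460747  0.22570097] [-0.34443514 -4.39194671  0.16340325] 7.95
0.1199014790903686 14.190050046829343 Ft -4.173504849233167
top yellow [329. 231.] 14 mean [ 0.5196 -0.1014  0.0445] mid [ 0.5206 -0.1012] ext [0.015 0.011] ztop 0.0497
top blue [343. 188.] 11 mean [ 0.6227 -0.1367  0.0865] mid [ 0.6219 -0.1368] ext [0.01  0.005] ztop 0.0886
top black [385. 181.] 35 mean [ 0.6398 -0.242   0.0673] mid [ 0.6395 -0.2429] ext [0.015 0.016] ztop 0.0705
top black [351. 213.] 158 mean [ 0.5608 -0.1549  0.0871] mid [ 0.5611 -0.1553] ext [0.034 0.032] ztop 0.0892
top black [356. 262.] 18 mean [ 0.4447 -0.1638  0.0688] mid [ 0.4447 -0.1635] ext [0.007 0.01 ] ztop 0.0712
```

```bash
python3 arc.py .698 -.0735 1.5 6;  python3 arc.py .693 -.056 .5 20
```

```text
r 0.11994269465040377 ang 14.731405870917317
[[0.2, 3.3, 0], [-0.9, 3.1, 0], [-1.1, 3.0, 0], [-1.0, 2.9, 0], [-1.2, 3.0, 0], [-1.2, 2.9, 0]]
r 0.12093386622447823 ang 23.385221057213755
[[-0.4, 1.0, 0], [-0.4, 1.0, 0], [-0.4, 0.9, 0], [-0.5, 1.0, 0], [-0.4, 0.9, 0], [-0.5, 1.0, 0], [-0.5, 0.9, 0], [-0.5, 1.0, 0], [-0.4, 0.9, 0], [-0.5, 0.9, 0], [-0.6, 0.9, 0], [-0.5, 1.0, 0], [-0.5, 0.9, 0], [-0.5, 0.9, 0], [-0.6, 0.9, 0], [-0.5, 0.9, 0], [-0.6, 0.9, 0], [-0.5, 0.9, 0], [-0.6, 0.9, 0], [-0.6, 0.9, 0]]
```

>>> arm_command --pt "-0.7 3.1 0" --pt "-0.9 3.1 0" --pt "-1.1 3.0 0" --pt "-1.0 2.9 0" --pt "-1.2 3.0 0" --pt "-1.2 2.9 0" --pt "-0.4 1.0 0" --pt "-0.4 1.0 0" --spin '[1.5,1.5,1.5,1.5,1.5,1.5,0.5,0.5]'

```text
time: 8.8
tool_pos: [0.6915, -0.0546, 0.2258]
tool_rot: [3.141, 0.0, 2.13]
contact_force: [0.2, -3.7, -0.9]
opening: 0.0008
grip_force: 1.6
```

```bash
python3 st.py
```

```text
[ 0.69149665 -0.0546376   0.22576794] [ 0.17046133 -3.6593182  -0.89025918] 8.8
0.1201089647527296 24.266421308565334 Ft -3.4060527765511095
```

Lag is only about 0.3 mm at 3.5 N, so the arm is too stiff to feel the catch in coarse steps. I'll turn the hand so an inner pad pushes along the closing line and the squeeze limit acts as a soft spring.

>>> arm_command --pt "2 -3 0" --pt "3 -5 0" --pt "0 0 15" --pt "0 0 20" --pt "0 0 15" --pt "-2 3 0" --pt "-2 3 0" --pt "-2 3 0" --pt "-2 3 0" --pt "-2 3 0" --pt "-2 3 0" --pt "-2 3 0" --pt "-2 3.5 0" --pt "-2 3.5 0" --pt "-2 3.5 0" --pt "-1.3 3.2 0" --pt "0 0 0" --pt "0 0 0" --spin '[0,0,0,0,0,-8,-8,-8,-8,-8,-8,-8,-8,-8,-8,-8,-1.5,0]'

```text
time: 10.6
tool_pos: [0.6753, -0.0281, 0.2765]
tool_rot: [3.141, -0.001, 0.57]
contact_force: [0.4, 0.3, 0.2]
opening: 0.0007
grip_force: 0.0
```

>>> arm_command --pt "0 0 0" --pt "0 0 0" --pt "0 0 0" --pt "0 0 0" --pt "0 0 0" --pt "0 0 0" --spin '[0,0,0,0,0,0]' --jaw 0.09 --squeeze 4

```text
time: 11.2
tool_pos: [0.6752, -0.0281, 0.2757]
tool_rot: [3.142, 0.0, 0.567]
contact_force: [-0.4, 0.7, 0.4]
opening: 0.044
grip_force: 0.0
```

```bash
python3 st.py; python3 -c "
from h import *
snap('top','top3');print(observe()['opening'])"; python3 m.py top3|grep black
```

```text
[ 0.67520583 -0.02814367  0.27570318] [-0.44910442  0.65928359  0.38638944] 11.2
0.12017283457730205 39.140700595147116 Ft 0.7948259661033983
0.04685672000440591
top black [380. 171.] 15 mean [ 0.663  -0.2298  0.0704] mid [ 0.663  -0.2297] ext [0.008 0.009] ztop 0.0733
top black [328. 189.] 12 mean [ 0.6241 -0.1013  0.0679] mid [ 0.6236 -0.1021] ext [0.008 0.007] ztop 0.0826
top black [353. 209.] 160 mean [ 0.5702 -0.158   0.0871] mid [ 0.5706 -0.158 ] ext [0.034 0.032] ztop 0.089
top black [366. 256.] 31 mean [ 0.4573 -0.1872  0.0674] mid [ 0.4571 -0.1869] ext [0.014 0.013] ztop 0.0704
```

>>> arm_command --pt "0 0 -10" --pt "0 0 -15" --pt "0 0 -15" --pt "0 0 -10" --pt "0 0 0" --pt "0 0 0" --spin '[0,0,0,0,0,0]'

```text
time: 11.85
tool_pos: [0.6753, -0.0281, 0.2253]
tool_rot: [-3.141, 0.0, 0.567]
contact_force: [-0.2, 0.2, 0.4]
opening: 0.0501
grip_force: 0.0
```

>>> arm_command --pt "-0.4 0.7 0" --pt "-0.4 0.7 0" --pt "-0.4 0.7 0" --pt "-0.4 0.7 0" --pt "-0.3 0.4 0" --pt "-0.3 0.4 0" --pt "-0.3 0.4 0" --pt "-0.3 0.4 0" --spin '[0,0,0,0,0,0,0,0]'

```text
time: 12.65
tool_pos: [0.6725, -0.0239, 0.2258]
tool_rot: [3.141, -0.0, 0.567]
contact_force: [2.6, -2.6, -0.4]
opening: 0.0499
grip_force: 1.0
```

>>> arm_command --pt "-0.35 0.4 0" --pt "-0.35 0.4 0" --pt "-0.35 0.4 0" --pt "-0.35 0.4 0" --spin '[0.25,0.25,0.25,0.25]'

```text
time: 13.05
tool_pos: [0.6711, -0.0223, 0.2258]
tool_rot: [3.141, -0.0, 0.585]
contact_force: [1.8, -3.1, -0.4]
opening: 0.0502
grip_force: 1.7
```

>>> arm_command --pt "-0.35 0.4 0" --pt "-0.35 0.4 0" --pt "-0.35 0.4 0" --pt "-0.35 0.4 0" --spin '[0.25,0.25,0.25,0.25]' --squeeze 3

```text
time: 13.45
tool_pos: [0.6695, -0.0205, 0.2258]
tool_rot: [3.142, 0.0, 0.602]
contact_force: [0.6, -3.7, 0.4]
opening: 0.05
grip_force: 1.7
```

>>> arm_command --pt "-0.36 0.38 0" --pt "-0.36 0.38 0" --pt "-0.36 0.38 0" --pt "-0.37 0.38 0" --pt "-0.37 0.38 0" --spin '[0.25,0.25,0.25,0.25,0.25]'

```text
time: 13.95
tool_pos: [0.6677, -0.0187, 0.2258]
tool_rot: [3.142, 0.0, 0.624]
contact_force: [0.2, -3.5, -0.2]
opening: 0.0501
grip_force: 1.6
```

>>> arm_command --pt "-0.37 0.37 0" --pt "-0.37 0.37 0" --pt "-0.38 0.37 0" --pt "-0.38 0.37 0" --pt "-0.38 0.37 0" --spin '[0.25,0.25,0.25,0.25,0.25]'

```text
time: 14.45
tool_pos: [0.6658, -0.0168, 0.2258]
tool_rot: [3.142, 0.0, 0.646]
contact_force: [-0.0, -4.7, 0.4]
opening: 0.05
grip_force: 1.7
```

>>> arm_command --pt "-0.38 0.36 0" --pt "-0.38 0.36 0" --pt "-0.38 0.36 0" --pt "-0.38 0.36 0" --pt "-0.38 0.36 0" --spin '[0.25,0.25,0.25,0.25,0.25]'

```text
time: 14.95
tool_pos: [0.664, -0.0149, 0.2257]
tool_rot: [3.142, 0.0, 0.668]
contact_force: [-0.1, -4.4, 1.1]
opening: 0.0503
grip_force: 1.7
```

>>> arm_command --pt "-0.39 0.35 0" --pt "-0.39 0.35 0" --pt "-0.39 0.35 0" --pt "-0.39 0.35 0" --pt "-0.39 0.35 0" --spin '[0.25,0.25,0.25,0.25,0.25]'

```text
time: 15.45
tool_pos: [0.662, -0.0132, 0.2257]
tool_rot: [3.142, 0.0, 0.69]
contact_force: [-0.1, -2.5, 0.1]
opening: 0.05
grip_force: 1.6
```

>>> arm_command --pt "-0.4 0.34 0" --pt "-0.4 0.34 0" --pt "-0.4 0.34 0" --pt "-0.4 0.34 0" --pt "-0.4 0.34 0" --spin '[0.25,0.25,0.25,0.25,0.25]'

```text
time: 15.95
tool_pos: [0.66, -0.0115, 0.2257]
tool_rot: [3.141, -0.0, 0.712]
contact_force: [0.3, -4.0, 0.6]
opening: 0.0503
grip_force: 1.7
```

>>> arm_command --pt "-0.41 0.33 0" --pt "-0.41 0.33 0" --pt "-0.41 0.33 0" --pt "-0.41 0.33 0" --pt "-0.41 0.33 0" --spin '[0.25,0.25,0.25,0.25,0.25]'

```text
time: 16.45
tool_pos: [0.658, -0.0098, 0.2257]
tool_rot: [3.141, 0.0, 0.733]
contact_force: [0.3, -3.6, -0.2]
opening: 0.05
grip_force: 1.6
```

>>> arm_command --pt "-0.41 0.33 0" --pt "-0.41 0.33 0" --pt "-0.41 0.33 0" --pt "-0.42 0.32 0" --pt "-0.42 0.32 0" --spin '[0.25,0.25,0.25,0.25,0.25]'

```text
time: 16.95
tool_pos: [0.6559, -0.0082, 0.2257]
tool_rot: [3.142, 0.0, 0.755]
contact_force: [0.5, -3.7, 0.5]
opening: 0.0498
grip_force: 1.6
```

>>> arm_command --pt "-0.42 0.32 0" --pt "-0.42 0.32 0" --pt "-0.42 0.32 0" --pt "-0.42 0.32 0" --pt "-0.42 0.31 0" --spin '[0.25,0.25,0.25,0.25,0.25]'

```text
time: 17.45
tool_pos: [0.6538, -0.0066, 0.2257]
tool_rot: [3.142, -0.0, 0.777]
contact_force: [-0.5, -4.9, -1.4]
opening: 0.0501
grip_force: 1.7
```

>>> arm_command --pt "-0.43 0.31 0" --pt "-0.43 0.31 0" --pt "-0.43 0.31 0" --pt "-0.43 0.31 0" --pt "-0.43 0.31 0" --spin '[0.25,0.25,0.25,0.25,0.25]'

```text
time: 17.95
tool_pos: [0.6516, -0.005, 0.2257]
tool_rot: [3.142, 0.0, 0.799]
contact_force: [0.3, -5.9, -0.0]
opening: 0.0502
grip_force: 1.7
```

>>> arm_command --pt "-0.43 0.3 0" --pt "-0.43 0.3 0" --pt "-0.43 0.3 0" --pt "-0.44 0.3 0" --pt "-0.44 0.3 0" --spin '[0.25,0.25,0.25,0.25,0.25]'

```text
time: 18.45
tool_pos: [0.6495, -0.0036, 0.2257]
tool_rot: [3.141, 0.0, 0.821]
contact_force: [1.8, -4.1, -0.4]
opening: 0.0498
grip_force: 1.7
```

>>> arm_command --pt "-0.44 0.29 0" --pt "-0.44 0.29 0" --pt "-0.44 0.29 0" --pt "-0.44 0.29 0" --pt "-0.44 0.28 0" --spin '[0.25,0.25,0.25,0.25,0.25]'

```text
time: 18.95
tool_pos: [0.6473, -0.0021, 0.2258]
tool_rot: [3.141, -0.0, 0.842]
contact_force: [0.1, -5.3, -0.4]
opening: 0.05
grip_force: 1.6
```

>>> arm_command --pt "-0.44 0.28 0" --pt "-0.44 0.28 0" --pt "-0.45 0.28 0" --pt "-0.45 0.28 0" --pt "-0.45 0.28 0" --spin '[0.25,0.25,0.25,0.25,0.25]'

```text
time: 19.45
tool_pos: [0.6451, -0.0007, 0.2257]
tool_rot: [3.141, -0.0, 0.864]
contact_force: [0.8, -4.3, -0.4]
opening: 0.0499
grip_force: 1.6
```

>>> arm_command --pt "-0.45 0.27 0" --pt "-0.45 0.27 0" --pt "-0.45 0.27 0" --pt "-0.45 0.27 0" --pt "-0.45 0.27 0" --spin '[0.25,0.25,0.25,0.25,0.25]'

```text
time: 19.95
tool_pos: [0.6428, 0.0006, 0.2257]
tool_rot: [3.141, -0.0, 0.886]
contact_force: [0.7, -4.3, 0.5]
opening: 0.0504
grip_force: 1.6
```

```bash
python3 st.py; python3 -c "
from h import *
snap('top','top4')"; python3 m.py top4|egrep 'black|yellow'
```

```text
[6.42814088e-01 6.39773917e-04 2.25741979e-01] [ 0.65373112 -4.29301092  0.49892719] 19.95
0.12102824285723086 59.83588896520212 Ft -2.722354819057175
top yellow [324. 155.] 10 mean [ 0.717  -0.0957  0.0315] mid [ 0.7167 -0.0963] ext [0.007 0.008] ztop 0.0335
top yellow [327. 227.] 25 mean [ 0.531  -0.0956  0.0428] mid [ 0.5293 -0.0979] ext [0.037 0.013] ztop 0.0488
top yellow [337. 235.] 16 mean [ 0.5106 -0.1202  0.0456] mid [ 0.5125 -0.117 ] ext [0.01  0.023] ztop 0.0494
top black [366. 158.] 19 mean [ 0.6982 -0.1982  0.0691] mid [ 0.698  -0.1979] ext [0.011 0.01 ] ztop 0.071
top black [322. 189.] 10 mean [ 0.6234 -0.0855  0.0704] mid [ 0.6242 -0.0851] ext [0.009 0.007] ztop 0.0835
top black [289. 190.] 9 mean [ 0.6159 -0.01    0.1298] mid [ 0.6161 -0.0103] ext [0.007 0.007] ztop 0.1319
top black [352. 202.] 189 mean [ 0.5866 -0.1567  0.0856] mid [ 0.5873 -0.1576] ext [0.034 0.034] ztop 0.089
top black [282. 202.] 59 mean [0.5864 0.007  0.1357] mid [0.5868 0.0076] ext [0.028 0.029] ztop 0.139
top black [305. 206.] 8 mean [ 0.5822 -0.0441  0.0871] mid [ 0.5821 -0.0441] ext [0.017 0.   ] ztop 0.0891
top black [329. 206.] 41 mean [ 0.5817 -0.1039  0.0521] mid [ 0.581  -0.1042] ext [0.018 0.018] ztop 0.0545
top black [380. 243.] 25 mean [ 0.4886 -0.2227  0.0686] mid [ 0.4887 -0.2219] ext [0.012 0.013] ztop 0.0709
```

>>> arm_command --pt "-0.46 0.26 0" --pt "-0.46 0.26 0" --pt "-0.46 0.26 0" --pt "-0.46 0.26 0" --pt "-0.46 0.25 0" --spin '[0.25,0.25,0.25,0.25,0.25]'

```text
time: 20.5
tool_pos: [0.6405, 0.002, 0.2257]
tool_rot: [-3.141, -0.0, 0.908]
contact_force: [0.9, -2.7, 0.6]
opening: 0.0502
grip_force: 1.1
```

>>> arm_command --pt "-0.46 0.25 0" --pt "-0.46 0.25 0" --pt "-0.46 0.25 0" --pt "-0.46 0.25 0" --pt "-0.46 0.25 0" --spin '[0.25,0.25,0.25,0.25,0.25]'

```text
time: 21.0
tool_pos: [0.6381, 0.0035, 0.2256]
tool_rot: [-3.141, -0.0, 0.93]
contact_force: [-0.6, -0.2, 0.6]
opening: 0.0501
grip_force: 0.0
```

```bash
python3 - <<'E'
from h import *
c=snap('top','top5'); d=snap('side','side5')
a=cv2.resize(c["img"][130:270,250:410,::-1],None,fx=3,fy=3); b=cv2.resize(d["img"][120:260,240:400,::-1],None,fx=3,fy=3)
cv2.imwrite("pics/b5.png",np.vstack([a,b])[:, :][::1]) if 0 else cv2.imwrite("pics/b5.png",cv2.resize(np.hstack([a,b]),(800,350)))
E
python3 m.py top5 side5|egrep 'black'
```

```text
top black [364. 156.] 17 mean [ 0.7025 -0.1919  0.07  ] mid [ 0.7027 -0.1916] ext [0.01  0.008] ztop 0.0716
top black [321. 190.] 9 mean [ 0.6223 -0.0835  0.0649] mid [ 0.6229 -0.084 ] ext [0.01 0.01] ztop 0.0758
top black [289. 192.] 11 mean [ 0.6113 -0.0089  0.1319] mid [ 0.6115 -0.0087] ext [0.007 0.006] ztop 0.1324
top black [351. 201.] 196 mean [ 0.5894 -0.1563  0.0844] mid [ 0.5899 -0.1574] ext [0.034 0.034] ztop 0.0891
top black [282. 204.] 58 mean [0.582  0.0069 0.1349] mid [0.5824 0.0077] ext [0.028 0.029] ztop 0.1385
top black [329. 206.] 33 mean [ 0.582  -0.1034  0.0521] mid [ 0.5812 -0.1041] ext [0.018 0.018] ztop 0.0534
top black [304. 206.] 6 mean [ 0.5797 -0.0417  0.0883] mid [ 0.5797 -0.0417] ext [0.012 0.   ] ztop 0.0892
top black [381. 240.] 25 mean [ 0.4948 -0.2268  0.0686] mid [ 0.4958 -0.2271] ext [0.012 0.013] ztop 0.0715
top black [297. 257.] 9 mean [ 0.4595 -0.0209  0.0671] mid [ 0.4595 -0.0211] ext [0.009 0.005] ztop 0.069
side black [362. 154.] 6 mean [ 0.4958 -0.2247  0.068 ] mid [ 0.4957 -0.2249] ext [0.006 0.009] ztop 0.0696
side black [324. 165.] 125 mea
[... 541 characters left out ...]
4 -0.0015  0.1069] mid [0.643  0.0318] ext [0.002 0.002] ztop 0.1487
side black [288. 211.] 17 mean [ 0.6602 -0.011   0.0656] mid [ 0.6608 -0.0082] ext [0.006 0.008] ztop 0.0747
side black [300. 215.] 109 mean [0.6224 0.0538 0.1356] mid [0.6197 0.0518] ext [0.027 0.026] ztop 0.1408
side black [324. 217.] 7 mean [0.5689 0.066  0.1484] mid [0.5685 0.0653] ext [0.009 0.012] ztop 0.149
side black [372. 217.] 16 mean [ 0.4626 -0.0125  0.0682] mid [ 0.4625 -0.0122] ext [0.008 0.006] ztop 0.0716
side black [282. 220.] 17 mean [0.6692 0.0207 0.0688] mid [0.6698 0.0207] ext [0.01  0.009] ztop 0.0714
side black [319. 222.] 4 mean [0.5782 0.0784 0.1467] mid [0.5787 0.0788] ext [0.004 0.006] ztop 0.1482
```

View pics/b5.png

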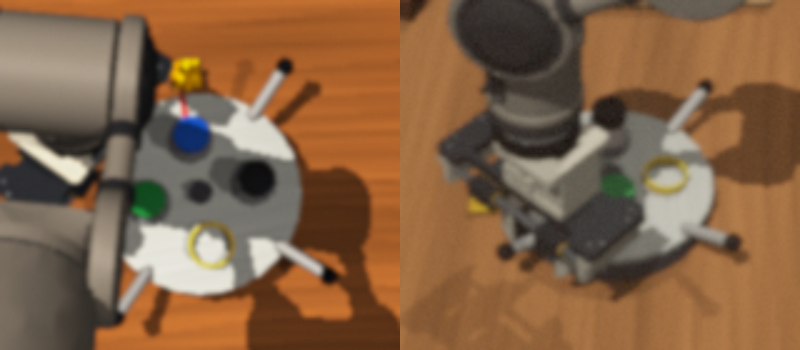

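The view shows the red mark at (183,105), just past the pointer at (187,73), and the spoke slightly ahead of the pad. Contact is lost, so the catch may have pulled it in. I'll feel for it in very small steps.

>>> arm_command --pt "-0.23 0.12 0" --pt "-0.23 0.12 0" --pt "-0.23 0.12 0" --spin '[0.1,0.1,0.1]'

```text
time: 21.4
tool_pos: [0.6375, 0.0035, 0.2257]
tool_rot: [3.141, -0.0, 0.935]
contact_force: [1.7, -0.1, -1.0]
opening: 0.0502
grip_force: 0.2
```

>>> arm_command --pt "-0.24 0.12 0" --pt "-0.24 0.12 0" --pt "-0.24 0.12 0" --spin '[0.1,0.1,0.1]'

```text
time: 21.7
tool_pos: [0.637, 0.0037, 0.2257]
tool_rot: [3.141, -0.0, 0.94]
contact_force: [2.1, -0.4, -1.6]
opening: 0.0504
grip_force: 1.1
```

>>> arm_command --pt "-0.24 0.12 0" --pt "-0.24 0.12 0" --pt "-0.24 0.12 0" --spin '[0.1,0.1,0.1]'

```text
time: 22.0
tool_pos: [0.6362, 0.0042, 0.2258]
tool_rot: [3.141, -0.0, 0.945]
contact_force: [2.0, -1.0, -1.3]
opening: 0.0499
grip_force: 1.1
```

>>> arm_command --pt "-0.24 0.12 0" --pt "-0.24 0.12 0" --pt "-0.24 0.12 0" --spin '[0.1,0.1,0.1]'

```text
time: 22.3
tool_pos: [0.6354, 0.0046, 0.2258]
tool_rot: [3.141, -0.0, 0.95]
contact_force: [2.1, -0.1, -1.1]
opening: 0.0499
grip_force: 1.1
```

```bash
python3 -c "
from h import *
snap('top','top6');snap('side','side6');print(observe()['contact_force'])"; python3 m.py top6 side6|egrep 'black'|egrep '0.06[6-9]|0.0[67]  |0.07[0-2]'
```

```text
[ 2.68736518 -0.56046627 -1.52144574]
top black [363. 155.] 18 mean [ 0.7043 -0.19    0.0696] mid [ 0.7043 -0.1906] ext [0.012 0.01 ] ztop 0.0719
top black [382. 239.] 25 mean [ 0.4978 -0.2277  0.0686] mid [ 0.4982 -0.2274] ext [0.012 0.012] ztop 0.0704
top black [297. 257.] 18 mean [ 0.4597 -0.0217  0.0686] mid [ 0.4607 -0.0223] ext [0.012 0.007] ztop 0.0714
side black [361. 154.] 7 mean [ 0.4981 -0.2233  0.0694] mid [ 0.4984 -0.2234] ext [0.006 0.003] ztop 0.0717
side black [289. 211.] 21 mean [ 0.6577 -0.0072  0.0697] mid [0.6554 0.0114] ext [0.013 0.043] ztop 0.078
side black [373. 216.] 13 mean [ 0.4606 -0.0145  0.0689] mid [ 0.4605 -0.015 ] ext [0.007 0.007] ztop 0.0713
side black [283. 221.] 18 mean [0.6666 0.0225 0.0689] mid [0.6671 0.0227] ext [0.009 0.008] ztop 0.0724
```

>>> arm_command --pt "-0.47 0.23 0" --pt "-0.47 0.23 0" --pt "-0.47 0.23 0" --pt "-0.48 0.23 0" --pt "-0.48 0.22 0" --spin '[0.25,0.25,0.25,0.25,0.25]'

```text
time: 22.9
tool_pos: [0.6334, 0.0053, 0.2258]
tool_rot: [3.14, -0.0, 0.972]
contact_force: [4.9, -3.1, -2.9]
opening: 0.0515
grip_force: 3.0
```

```bash
python3 -c "
from h import *
snap('top','top7');snap('side','side7');s=observe();print(s['contact_force'],s['opening'],s['grip_force'])"; python3 m.py top7 side7|egrep 'black'|egrep '0.06[6-9]|0.0[67]  |0.07[0-2]'
```

```text
[ 4.61564589 -3.13306471 -3.87403648] 0.051740973715457446 2.9907701164484024
top black [362. 155.] 18 mean [ 0.7054 -0.1887  0.0692] mid [ 0.7059 -0.1883] ext [0.01 0.01] ztop 0.0708
top black [319. 188.] 13 mean [ 0.6254 -0.0799  0.0682] mid [ 0.6256 -0.0803] ext [0.011 0.007] ztop 0.0832
top black [382. 238.] 30 mean [ 0.4988 -0.2287  0.0679] mid [ 0.4983 -0.2292] ext [0.012 0.015] ztop 0.0703
top black [297. 258.] 20 mean [ 0.4583 -0.0218  0.0689] mid [ 0.4584 -0.0211] ext [0.012 0.01 ] ztop 0.0716
side black [361. 154.] 7 mean [ 0.4984 -0.2252  0.0676] mid [ 0.4985 -0.2252] ext [0.005 0.005] ztop 0.0705
side black [289. 212.] 19 mean [ 0.6571 -0.0088  0.0669] mid [ 0.6582 -0.006 ] ext [0.002 0.004] ztop 0.0776
side black [374. 216.] 15 mean [ 0.46   -0.0161  0.0676] mid [ 0.4601 -0.0161] ext [0.007 0.006] ztop 0.0715
side black [326. 219.] 7 mean [0.5649 0.0702 0.1485] mid [0.5649 0.0697] ext [0.011 0.016] ztop 0.1494
side black [283. 221.] 17 mean [0.6659 0.0227 0.069 ] mid [0.6658 0.0232] ext [0.007 0.008] ztop 0.0724
```

>>> arm_command --pt "-0.3 0.13 0" --pt "-0.3 0.13 0" --pt "-0.3 0.13 0" --spin '[0.15,0.15,0.15]'

```text
time: 23.3
tool_pos: [0.6326, 0.0057, 0.2258]
tool_rot: [3.14, -0.0, 0.98]
contact_force: [5.2, -1.7, -3.8]
opening: 0.0532
grip_force: 3.0
```

```bash
python3 -c "
from h import *
snap('top','top8');snap('side','side8');s=observe();print(s['contact_force'],s['opening'],s['grip_force'])"; python3 m.py top8 side8|egrep 'black'|egrep '0.06[6-9]|0.0[67]  |0.07[0-2]'
```

```text
[ 5.05568531 -3.29236459 -3.02712596] 0.0531016198580742 2.9983165115118027
top black [362. 155.] 19 mean [ 0.7053 -0.189   0.0686] mid [ 0.7058 -0.1883] ext [0.011 0.01 ] ztop 0.0706
top black [320. 189.] 11 mean [ 0.6241 -0.0809  0.0694] mid [ 0.6242 -0.0827] ext [0.013 0.012] ztop 0.0818
top black [382. 238.] 30 mean [ 0.4988 -0.2287  0.0681] mid [ 0.4983 -0.2291] ext [0.012 0.015] ztop 0.0707
top black [297. 258.] 21 mean [ 0.4582 -0.0216  0.0695] mid [ 0.4584 -0.0212] ext [0.012 0.01 ] ztop 0.0717
side black [361. 154.] 7 mean [ 0.4984 -0.2245  0.0683] mid [ 0.4984 -0.2239] ext [0.005 0.005] ztop 0.0705
side black [289. 212.] 18 mean [ 0.6571 -0.0088  0.0663] mid [ 0.6574 -0.0068] ext [0.004 0.007] ztop 0.0737
side black [374. 216.] 12 mean [ 0.4599 -0.0156  0.0676] mid [ 0.4602 -0.0158] ext [0.007 0.004] ztop 0.07
side black [283. 221.] 17 mean [0.6658 0.0232 0.0697] mid [0.6656 0.0234] ext [0.007 0.01 ] ztop 0.0724
```

The catch holds: two readings 1 mm of hand travel apart show the ball unmoved, with the finger yielding at its 3 N limit. I'll back off and go to the jar.

>>> arm_command --pt "4 -2 0" --pt "5 -2.4 0" --pt "0 0 20" --pt "0 0 25" --pt "0 0 25" --pt "-1.7 20 0" --pt "-1.7 22 0" --pt "-1.7 22 0" --pt "-1.7 22 0" --pt "-1.7 22 0" --pt "-1.7 22 0" --pt "-1.7 22 0" --pt "-1.7 22 0" --pt "-1.7 22 0" --pt "-1.7 22 0" --pt "-1.7 22 0" --pt "-1.8 22 0" --pt "0 0 0" --pt "0 0 0" --spin '[0,0,0,0,0,3.7,3.7,3.7,3.7,3.7,3.7,3.7,3.7,3.7,3.7,3.7,3.3,0,0]' --jaw 0.3

```text
time: 25.3
tool_pos: [0.6205, 0.2639, 0.2954]
tool_rot: [-3.141, 0.0, 1.748]
contact_force: [0.7, -0.2, -0.2]
opening: 0.0597
grip_force: 0.0
```

```bash
python3 - <<'E'
from h import *
from scipy.optimize import least_squares
print(observe()["tool_pos"],observe()["tool_rot"])
for n in("top","side"):
    c=snap(n,n+"9");P=pts(c);h=cv2.cvtColor(c["img"],cv2.COLOR_RGB2HSV);H,S,V=[h[...,i].astype(int) for i in range(3)]
    m=(H>22)&(H<36)&(S>90)&(V>80)&(P[...,2]>.038)&(P[...,2]<.055)&(np.hypot(P[...,0]-.529,P[...,1]+.1136)<.03)
    q=P[m];
    f=least_squares(lambda p:np.hypot(q[:,0]-p[0],q[:,1]-p[1])-p[2],[.529,-.1136,.021],loss="soft_l1",f_scale=.001);print(n,len(q),f.x,np.median(q[:,2]))
E
python3 m.py top9 side9|egrep 'black|blue|green|yellow|red'
```

```text
[0.62045457 0.2638543  0.2954432 ] [-3.14061796e+00  3.94860329e-04  1.74799160e+00]
top 84 [ 0.528506   -0.11518181  0.02086227] 0.047049311654272175
side 28 [ 0.5294796  -0.11493411  0.02124553] 0.04546038954532655
top red [209. 168.] 308 mean [0.6844 0.1912 0.0701] mid [0.6848 0.1922] ext [0.048 0.048] ztop 0.0726
top red [183. 195.] 164 mean [0.6212 0.2623 0.0485] mid [0.6209 0.2643] ext [0.031 0.035] ztop 0.0516
top yellow [324. 159.] 32 mean [ 0.7069 -0.0952  0.0327] mid [ 0.7043 -0.096 ] ext [0.031 0.008] ztop 0.0367
top yellow [330. 224.] 34 mean [ 0.5372 -0.1037  0.0446] mid [ 0.5328 -0.1091] ext [0.034 0.03 ] ztop 0.0489
top yellow [341. 230.] 30 mean [ 0.5224 -0.1306  0.0448] mid [ 0.526  -0.1249] ext [0.037 0.023] ztop 0.0495
top blue [326. 184.] 167 mean [ 0.6332 -0.0955  0.0858] mid [ 0.6334 -0.0949] ext [0.034 0.032] ztop 0.0897
top green [309. 210.] 170 mean [ 0.5708 -0.0531  0.0856] mid [ 0.5712 -0.0522] ext [0.034 0.032] ztop 0.0893
top black [362. 155.] 18 mean [ 0.7054 -0.1894  0.0685] mid [ 0.7059 -0.1883] ext [0.01 0.01] ztop 0.0708
top black [279. 174.] 20 mean
[... 856 characters left out ...]
 ] mid [0.6704 0.352 ] ext [0.047 0.048] ztop 0.0733
side yellow [344. 183.] 9 mean [ 0.5354 -0.1342  0.0461] mid [ 0.5347 -0.1336] ext [0.018 0.006] ztop 0.0474
side blue [307. 180.] 26 mean [ 0.6263 -0.0944  0.0881] mid [ 0.6267 -0.0945] ext [0.01  0.024] ztop 0.0906
side green [325. 192.] 38 mean [ 0.5781 -0.0598  0.0884] mid [ 0.577  -0.0588] ext [0.021 0.019] ztop 0.0897
side black [323. 165.] 101 mean [ 0.5925 -0.1519  0.087 ] mid [ 0.5921 -0.1541] ext [0.026 0.029] ztop 0.0898
side black [374. 216.] 26 mean [ 0.4593 -0.0171  0.068 ] mid [ 0.4592 -0.0178] ext [0.01  0.011] ztop 0.0714
side black [269. 303.] 5 mean [0.6507 0.2724 0.1406] mid [0.6507 0.2723] ext [0.001 0.008] ztop 0.1449
```

>>> arm_command --pt "0.5 -0.5 -12" --pt "0 0 -18" --pt "0 0 -18" --pt "0 0 -18" --pt "0 0 -16" --pt "0 0 -12" --pt "0 0 -8" --pt "0 0 0" --pt "0 0 0" --spin '[0,0,0,0,0,0,0,0,0]'

```text
time: 26.3
tool_pos: [0.6213, 0.2631, 0.1941]
tool_rot: [3.141, -0.0, 1.748]
contact_force: [0.2, -0.3, 0.2]
opening: 0.0595
grip_force: 0.0
```

>>> arm_command --pt "0 0 0" --pt "0 0 0" --pt "0 0 0" --pt "0 0 0" --pt "0 0 0" --pt "0 0 0" --pt "0 0 0" --pt "0 0 0" --spin '[0,0,0,0,0,0,0,0]' --jaw -1 --squeeze 12

```text
time: 27.1
tool_pos: [0.6213, 0.2633, 0.1942]
tool_rot: [3.141, -0.0, 1.748]
contact_force: [0.1, 0.8, 4.7]
opening: 0.0357
grip_force: 12.0
```

>>> arm_command --pt "0 0 6" --pt "0 0 15" --pt "0 0 25" --pt "0 0 30" --pt "0 0 30" --pt "-3 -15 0" --pt "-7 -28 0" --pt "-7 -28 0" --pt "-7 -28 0" --pt "-7 -28 0" --pt "-7 -28 0" --pt "-7 -28 0" --pt "-7 -28 0" --pt "-7 -28 0" --pt "-7 -28 0" --pt "-7 -28 0" --pt "-7 -28 0" --pt "-7 -28 0" --pt "-5 -20 0" --pt "0 0 0" --spin '[0,0,0,0,0,0,0,0,0,0,0,0,0,0,0,0,0,0,0,0]'

```text
time: 29.1
tool_pos: [0.5286, -0.11, 0.3005]
tool_rot: [3.141, 0.001, 1.745]
contact_force: [-0.5, 0.3, -1.9]
opening: 0.0361
grip_force: 12.0
```

>>> arm_command --pt "-0.3 -7 0" --pt "0 0 0" --pt "0 0 0" --pt "0 0 0" --spin '[0,0,0,0]'

```text
time: 29.5
tool_pos: [0.5289, -0.1141, 0.2998]
tool_rot: [3.142, -0.0, 1.749]
contact_force: [-1.0, 0.1, -1.0]
opening: 0.0355
grip_force: 12.0
```

```bash
python3 - <<'E'
from h import *
s=observe();print(s["tool_pos"],s["tool_rot"],s["opening"],s["contact_force"])
c=snap('top','top10'); d=snap('side','side10')
a=cv2.resize(c["img"][130:270,250:410,::-1],None,fx=3,fy=3); b=cv2.resize(d["img"][120:260,240:400,::-1],None,fx=3,fy=3)
cv2.imwrite("pics/b10.png",cv2.resize(np.hstack([a,b]),(800,350)))
E
python3 m.py top10 side10|egrep 'red|yellow'
```

```text
[ 0.5289493  -0.11407449  0.29975168] [ 3.14156745e+00 -1.78177680e-04  1.74896470e+00] 0.03554865809263426 [-0.9597746   0.05085917 -1.0026543 ]
top red [209. 168.] 337 mean [0.6833 0.1909 0.0695] mid [0.6836 0.1925] ext [0.05  0.047] ztop 0.0727
top red [145. 175.] 335 mean [0.6691 0.349  0.0699] mid [0.6691 0.3503] ext [0.048 0.049] ztop 0.0727
top yellow [324. 159.] 33 mean [ 0.7063 -0.0951  0.0329] mid [ 0.7047 -0.0947] ext [0.029 0.006] ztop 0.0362
side red [348. 164.] 10 mean [ 0.5283 -0.0985  0.1474] mid [ 0.527  -0.0988] ext [0.014 0.006] ztop 0.1488
side red [261. 286.] 448 mean [0.6846 0.1964 0.0705] mid [0.6852 0.1936] ext [0.048 0.048] ztop 0.0732
side red [253. 361.] 602 mean [0.6699 0.3533 0.0709] mid [0.671  0.3518] ext [0.048 0.05 ] ztop 0.0735
side yellow [344. 183.] 11 mean [ 0.5367 -0.1345  0.0461] mid [ 0.5372 -0.1341] ext [0.017 0.009] ztop 0.0496
side yellow [274. 192.] 17 mean [ 0.7099 -0.0951  0.0343] mid [ 0.707  -0.0951] ext [0.025 0.008] ztop 0.0364
side yellow [350. 194.] 6 mean [ 0.5198 -0.0973  0.0465] mid [ 0.5199 -0.0977] ext [0.012 0.007] ztop 0.0476
```

View pics/b10.png

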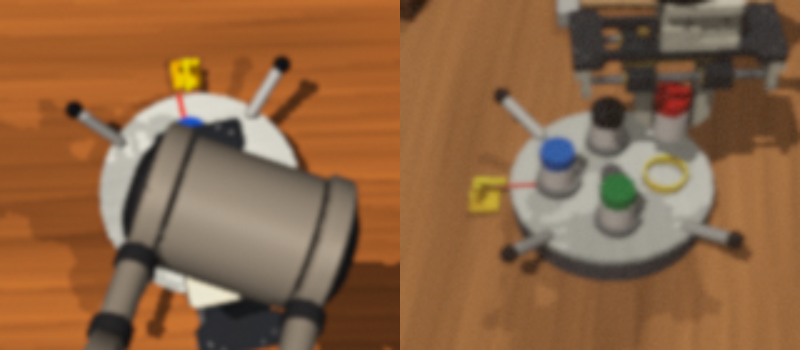

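The left view has the arm hiding the seat. The right view shows the red lid at (672,97), the ring at (665,173) and the mark still against the pointer; the jar hangs upright in the grip. I'll lower it.

>>> arm_command --pt "-0.2 -1.2 -5" --pt "0 0 -10" --pt "0 0 -12" --pt "0 0 -12" --pt "0 0 -8" --pt "0 0 -4" --pt "0 0 -2" --pt "0 0 -2" --pt "0 0 -2" --pt "0 0 -2" --spin '[0,0,0,0,0,0,0,0,0,0]'

```text
time: 30.6
tool_pos: [0.5287, -0.116, 0.2409]
tool_rot: [3.141, 0.0, 1.748]
contact_force: [0.1, 0.2, -1.4]
opening: 0.0359
grip_force: 12.0
```

>>> arm_command --pt "0 0 -1" --pt "0 0 -1" --pt "0 0 -1" --pt "0 0 -1" --pt "0 0 -1" --pt "0 0 -0.5" --spin '[0,0,0,0,0,0]'

```text
time: 31.2
tool_pos: [0.5286, -0.116, 0.2351]
tool_rot: [-3.142, -0.0, 1.748]
contact_force: [-0.0, 0.8, -1.2]
opening: 0.0355
grip_force: 12.0
```

>>> arm_command --pt "0 0 -0.5" --pt "0 0 -0.5" --pt "0 0 -0.5" --pt "0 0 -0.4" --pt "0 0 -0.3" --spin '[0,0,0,0,0]'

```text
time: 31.7
tool_pos: [0.5286, -0.116, 0.233]
tool_rot: [3.141, 0.0, 1.748]
contact_force: [-0.0, 0.0, -1.9]
opening: 0.0356
grip_force: 12.0
```

>>> arm_command --pt "0 0 -0.3" --pt "0 0 -0.3" --pt "0 0 -0.3" --pt "0 0 -0.2" --spin '[0,0,0,0]'

```text
time: 32.1
tool_pos: [0.5286, -0.116, 0.2322]
tool_rot: [3.141, 0.0, 1.748]
contact_force: [-0.7, 0.0, 2.9]
opening: 0.0359
grip_force: 12.0
```

>>> arm_command --pt "0 0 0" --pt "0 0 0" --pt "0 0 0" --pt "0 0 0" --pt "0 0 0" --spin '[0,0,0,0,0]' --jaw 0 --squeeze 5

```text
time: 32.6
tool_pos: [0.5286, -0.116, 0.232]
tool_rot: [3.141, 0.0, 1.748]
contact_force: [-0.4, -0.1, 0.8]
opening: 0.046
grip_force: 0.0
```

>>> arm_command --pt "0 0 5" --pt "0 0 10" --pt "0 0 20" --pt "0 0 30" --pt "0 0 35" --pt "0 0 30" --pt "-10 -25 0" --pt "-10 -35 0" --pt "-10 -40 0" --pt "-10 -40 0" --pt "-10 -40 0" --pt "0 -40 0" --pt "0 -20 0" --pt "0 0 0" --spin '[0,0,0,0,0,0,0,0,0,0,0,0,0,0]'

```text
time: 34.0
tool_pos: [0.4779, -0.3585, 0.3625]
tool_rot: [3.141, 0.001, 1.745]
contact_force: [0.6, -0.3, 0.4]
opening: 0.0459
grip_force: 0.0
```

```bash
python3 - <<'E'
from h import *
s=observe();print(s["tool_pos"],s["opening"],s["contact_force"])
c=snap('top','top11'); d=snap('side','side11')
a=cv2.resize(c["img"][130:270,250:410,::-1],None,fx=3,fy=3); b=cv2.resize(d["img"][120:260,240:400,::-1],None,fx=3,fy=3)
cv2.imwrite("pics/b11.png",cv2.resize(np.hstack([a,b]),(800,350)))
E
python3 m.py top11 side11|egrep 'red|yellow|black'
```

```text
[ 0.47791531 -0.35854738  0.36246793] 0.04588105059136186 [ 0.63389223 -0.25123767  0.43373835]
top red [209. 168.] 336 mean [0.6835 0.1909 0.0694] mid [0.6835 0.1921] ext [0.051 0.047] ztop 0.0723
top red [145. 175.] 336 mean [0.6692 0.3491 0.0698] mid [0.6692 0.3508] ext [0.048 0.05 ] ztop 0.0724
top red [335. 228.] 143 mean [ 0.5273 -0.1156  0.0872] mid [ 0.5274 -0.1157] ext [0.027 0.032] ztop 0.0893
top yellow [324. 159.] 32 mean [ 0.706  -0.0951  0.0332] mid [ 0.7049 -0.0961] ext [0.03  0.008] ztop 0.0358
top black [362. 155.] 18 mean [ 0.7053 -0.1893  0.0692] mid [ 0.7059 -0.1884] ext [0.011 0.01 ] ztop 0.0715
top black [279. 174.] 21 mean [0.6646 0.0184 0.0688] mid [0.6653 0.0185] ext [0.013 0.01 ] ztop 0.071
top black [352. 201.] 159 mean [ 0.59   -0.158   0.0868] mid [ 0.5909 -0.1588] ext [0.032 0.032] ztop 0.0894
top black [331. 207.] 15 mean [ 0.5788 -0.1076  0.0523] mid [ 0.5799 -0.1078] ext [0.015 0.015] ztop 0.0541
top black [382. 239.] 27 mean [ 0.4978 -0.2293  0.068 ] mid [ 0.4982 -0.2299] ext [0.012 0.013] ztop 0.071
top black [297. 257.] 23 mean [ 0.4586 -0.0211  0.
[... 319 characters left out ...]
1] mid [0.6709 0.3517] ext [0.048 0.049] ztop 0.0735
side yellow [274. 192.] 16 mean [ 0.7097 -0.0945  0.035 ] mid [ 0.7069 -0.0938] ext [0.025 0.007] ztop 0.037
side black [361. 154.] 6 mean [ 0.4975 -0.2253  0.0677] mid [ 0.4984 -0.226 ] ext [0.006 0.008] ztop 0.0697
side black [280. 158.] 6 mean [ 0.7076 -0.185   0.0689] mid [ 0.7072 -0.1848] ext [0.005 0.009] ztop 0.0727
side black [323. 165.] 104 mean [ 0.592  -0.152   0.0869] mid [ 0.5922 -0.1556] ext [0.026 0.03 ] ztop 0.0902
side black [374. 216.] 18 mean [ 0.4602 -0.0161  0.067 ] mid [ 0.4602 -0.0156] ext [0.008 0.009] ztop 0.0706
side black [283. 221.] 16 mean [0.666  0.0225 0.0682] mid [0.6656 0.0221] ext [0.008 0.009] ztop 0.0703
```

View pics/b11.png

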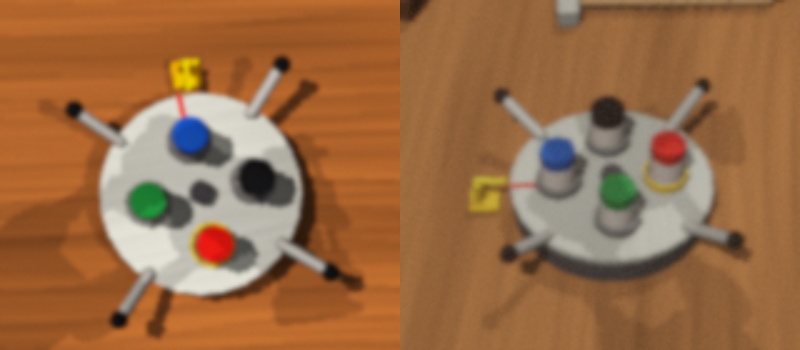

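The red-lidded jar stands upright inside the yellow ring at (213,245), its top level with the fixed jars. The spokes have not moved and the arm is clear. I'm handing it in.

```bash
python3 -c "
from cell import *
print(hand_in())"
```

```text
the job is handed in; nothing more can be done
None
```

The carousel is locked by its catch, the red-lidded jar is upright and fully home in the yellow seat and released, and the job is handed in at about 34 s, with pushing force read at about 6–7 N or less (limit 12 N).

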